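# Clamp the culture dish on the shaker

### The job

Get the culture dish ready for shaking: using only the fingertips, push it along its guide until it is fully home against both stop pins, then push the clamp's hand lever over, past the point where it resists, until it snaps down into lock with the rubber pad holding the dish. Do not grip, lift or tip the dish, leave the things standing round about where they are, and finish with the hand clear.

Things in the scene. Friction and masses are not known exactly. Their poses are not given: they have to be found in the camera images.
- dish_center (a point): The lidded round culture dish on the shaker platform, 60 mm in diameter, 15 mm high, about 20 g, loose. This point is its centre, half-way up (7.5 mm above the platform).
- culture_dish: The same dish; origin at the centre of its underside, z up.
- stage: The shaker: a white box with an aluminium platform on top, 250 mm (its x) by 156 mm (its y), fixed to the bench. Origin at the centre of its underside, on the worktop; z up, platform top at z = 50 mm. Its x axis is the way the dish must be pushed: first the guide, then two steel stop pins (8 mm thick, 10 mm high) at x = 56, y = +-22 mm, then the toggle clamp.
- nest_home (a point): Where the dish's centre lies when it touches both pins: x = 30 mm, y = 0 on the shaker, 7.5 mm above the platform.
- lever_pivot (a point): The axis of the clamp's hand lever, at x = 105, y = 0, z = 82 mm of the shaker; the axis runs along the shaker's y. It is held in a steel bracket 38 mm high between x = 70 and 122 mm.
- lever_press (a point): Point on the centreline of the hand lever, 85 mm from its pivot, in the middle of the grey grip's upper part. The grip is 20 mm wide (along the shaker's y) and 14 mm thick; the lever ends 110 mm from the pivot. Open, it stands nearly upright, and it is pushed on the face that looks toward the dish.
- lever (a joint): Angle of the hand lever: 0 open (leaning 0.087 rad from upright toward the dish), growing as it swings along the shaker's +x and down, 1.4 at the locked stop (0.26 rad above level). A spring resists up to the dead point at 1.0 rad (up to about 8 N at the grip), then throws the lever on to 1.4; let go before 1.0, it springs back. The clamp arm follows.
- spindle: Rubber pad (16 mm across) on a sprung spindle at the end of the steel clamp arm. Origin at the centre of its foot. Open, the arm stands raised on the dish side of the lever, its highest part 140 mm above the worktop, the pad over the far edge of the nest. Locked, the pad presses the lid 8 mm beyond the dish's centre.
- vial_a: Small vial, 21 mm across, 47 mm high, standing on the platform beside the nest; bystander. Origin at the centre of its underside.
- spare_dish: Another lidded dish, 60 x 15 mm, on the worktop; bystander.
- vial_b: Small vial, 21 x 47 mm, on the worktop; bystander.
- pen: Marker, 134 mm long, 12 mm thick, lying on the worktop; bystander.
- media: Bottle, 56 mm across, 107 mm high, on the worktop; bystander.
- small_bowl: Small white bowl, 46 mm across, 20 mm high, on the worktop; bystander.
- timer: Timer, 33 x 52 x 47 mm, standing on the worktop; bystander.
- guide_mid (a point): Middle of the guide, on the platform, at x = -35 mm of the shaker. Guide: two steel rails 5 mm high, 6 mm wide, inner faces at y = +-32.5 mm, from x = -95 to +25 mm. The dish starts between the rails, 40 to 65 mm short of home.
Mind the look-alikes: they are no part of the job. What is shaped like the culture_dish but pink is not meant.

How it is judged:
By the outcome, as a careful person would: the job done as asked, in the order asked, and still so for the second after the job is handed in, with the robot touching nothing.
It also fails if it takes over 48 s, if anything falls off the work surface, if the arm or the gripper's body presses on something with over 40 N, if the wrist force passes 120 N, or if a joint passes its speed limit or range.

### The arm

A 6-joint arm with a two-finger parallel gripper is mounted at the origin on a cart in front of the work surface, level with it; the furniture and walls round the work are solid. World frame = base frame: x ahead of the robot, y to its left, z up, the work surface at z = 0. Lengths are in m, angles in rad, forces in N, time in s.
With the tool pointing down it reaches from about 0.375 to 0.75 m from the base axis. Payload 9 kg.
Tool frame: the origin (TCP) lies between the finger pads; the fingertips stand 17 mm ahead of it and the grasp point (between the pads) lies 2 mm behind it; z points along the fingers, y is the line along which they close (so a half turn about z gives the same grasp; the last joint's range is limited). The gripper opens to 85 mm and grips with 20 to 120 N. Pads are 22 mm wide; open, the fingers measure 114 mm over their backs; the gripper's body (76 mm by 85 mm) begins 54 mm behind the grasp point. The pads swing forward as they close: fully open they stand 13 mm farther back than shut.
Start: joints at [-1.517, 0.104, 0.097, 1.564, 0, 1.353], TCP at [0.161, -0.578, 0.248] pointing down, gripper open.
Joint ranges: [-2.99, 2.99], [-0.84, 1.86], [-1.1, 1.16], [-1.84, 2.11], [-1.51, 1.56], [-3.14, 3.14]. Speed limits (rad/s): [2.22, 2.22, 2.57, 3.14, 3.14, 3.14].

### API

Orientations are given as a unit quaternion [x, y, z, w].
In Python, from cell import bot gives the robot as it stands. The module is installed in compiled form; this text tells all that it offers.
- The arm moves only by the shell command python3 -m inch 'ROWS'. ROWS is JSON, a list that holds one entry, the list of rows, each a list of 7 numbers: the shift along the tool's x, y, z in units of 0.5 m (1.0 is 0.5 m), then the turn, a rotation vector about the tool's x, y, z in units of pi/2 rad (1.0 is pi/2 rad), then the closure in counts, from 0 (fully open) to 255 (shut). In form: [[[tx, ty, tz, rx, ry, rz, gripper], ...]]. A call has 1 to 12 rows; each row is the pose to reach, as a shift and turn from the pose commanded when the call began, along the tool's axes at that moment; what a row does not reach only later rows make up. A row lasts 1/10 s, in which the tool goes at most 50 mm and 8.59 degrees, less where a joint would pass 70% of its speed; a pose out of reach is approached as far as the arm can. A call with a number of a shift or a turn outside -1 to 1 is refused whole. A call with a gripper value outside its range is refused whole. The fingers move at their own pace and stop on an object; the grip force is fixed at half the most. Time passes only in rows, so rows that repeat a pose let the fingers close. It gives the time, the measured TCP pose, the force, the opening and the grip force at its end, in the units of the state.
- bot.read_state(): the state, without advancing time (a new reading comes with each control period).
- bot.snapshot(name): name is "scene" or "top" or "wrist"; returns a dict with "color" (384x512x3 uint8, red, green, blue), "fovy" (degrees; the focal length in pixels is half the picture's height over the tangent of half this angle, whatever the lens; pixels are square), "cx", "cy" (the principal point, pixels), "k1" (the pictures are not rectified: a ray, as slopes to the right and down, at radius r is drawn at 1 + k1 r^2 times it, then the intrinsics apply), "rvec" (rotation vector, rad) and "tvec" (3), from world to camera coordinates, as OpenCV has them. Camera axes: x right, y down, z forward; pixel columns grow to the right and rows downward; lengths in m; the calibration is good to about 2 mm. A picture is of the moment at which its call begins. There is no depth.
- bot.job_done(): hands the job in; it is judged then, once.
Trained networks look in a picture, given as the dict that the camera call returned (one of the last four; its "shot" number tells which), for a name from the list of things; names that differ only in an ending like _2 or _b are one class to them, and where a whole thing is asked for, a point or a joint stands for the part that bears it (a point fixed in the world has none). Each returns a list of dicts, best first, with "confidence" (0 to 1); they miss things now and then, are a little off and sometimes report something else, mostly with a low value. They report only what shows in the picture. A call takes as long as a camera call. They do not tell look-alikes from the thing itself.
- bot.search_frame(picture, query): "extent" ([centre column, centre row, width, height] in pixels, round what is visible of it).
The state is a dict: "clock": time; "joint_positions": joint angles; "joint_velocities": joint speeds; "joint_efforts": joint torques, N m; "eef_pos": TCP position; "eef_rot": TCP orientation; "wrist_force": force on the tool from outside, world axes, zero at the start; "moment": the same for the moment, N m; "grip_width": finger opening in m; "finger_force": force on a finger pad.
Only numpy, scipy, OpenCV 4.12 (cv2) and the standard library are available. Lean on these libraries where they do the work, as an engineer would, in place of code of your own. Each camera call takes 0.05 s, during which the arm holds its last target. There are 200 camera calls.

## Working session

There is one attempt and no reset: what is moved stays moved. The work goes in short steps, Python scripts to look and compute and a shell command to move; the robot and the scene stay as the last step left them, time stands still between calls to the robot, and variables do not carry over. Pictures are saved under pics/ and viewed, at most 13 in all, crops included, and the job is handed in when it is done.

```bash
mkdir -p pics
cat > h.py <<'E'
import numpy as np, cv2, json
from cell import bot
from scipy.spatial.transform import Rotation as R
def K(p):
    h,w=p["color"].shape[:2]; f=h/2/np.tan(np.radians(p["fovy"])/2)
    return np.array([[f,0,p["cx"]],[0,f,p["cy"]],[0,0,1.]])
def D(p): return np.array([p["k1"],0,0,0,0.])
def ray(p,uv):
    n=cv2.undistortPoints(np.array([[uv]],float),K(p),D(p))[0,0]
    Rm=cv2.Rodrigues(np.array(p["rvec"],float))[0]; t=np.array(p["tvec"],float)
    return -Rm.T@t, Rm.T@np.array([n[0],n[1],1.])
def onz(p,uv,z):
    o,d=ray(p,uv); return o+d*(z-o[2])/d[2]
def proj(p,X):
    return cv2.projectPoints(np.atleast_2d(np.array(X,float)),np.array(p["rvec"],float),np.array(p["tvec"],float),K(p),D(p))[0][:,0]
def snap(n): return bot.snapshot(n)
def save(img,f): cv2.imwrite("pics/"+f,cv2.cvtColor(img,cv2.COLOR_RGB2BGR))
def stage(x,y,yaw): # returns fn stage->world
    c,s=np.cos(yaw),np.sin(yaw)
    return lambda P: np.array(P,float)@np.array([[c,s,0],[-s,c,0],[0,0,1]])+[x,y,0]
E
python3 - <<'E'
from h import *
np.set_printoptions(precision=3,suppress=True)
s=snap("scene"); t=snap("top")
save(np.hstack([s["color"],t["color"]])[:, :],"both.png")
im=np.vstack([s["color"],t["color"]]); save(im,"both.png")
for n,p in(("scene",s),("top",t)):
    o,d=ray(p,(256,192)); print(n,p["fovy"],p["k1"],o,d)
    for q in["culture_dish","stage","lever","spindle","vial_a","spare_dish"]:
        print(q,[(np.round(e["extent"]),round(e["confidence"],2)) for e in bot.search_frame(p,q)][:3])
save(cv2.resize(s["color"],(800,600)),"scene1.png");save(cv2.resize(t["color"],(800,600)),"top1.png")
E
```

```text
scene 57.90797795656425 -0.038524889312193215 [ 0.249 -0.396  0.811] [ 0.33   0.542 -0.773]
culture_dish [(array([207., 207.,  23.,  22.]), 0.59), (array([248., 256.,  21.,  23.]), 0.55), (array([197., 155.,  20.,  17.]), 0.47)]
stage [(array([213., 188.,  66., 108.]), 0.72)]
lever [(array([376., 265.,  30.,  32.]), 0.61), (array([212., 150.,  10.,  31.]), 0.58), (array([320., 254.,  16.,  19.]), 0.31)]
spindle []
vial_a [(array([233., 180.,  12.,  18.]), 0.69), (array([270., 159.,   8.,  14.]), 0.6)]
spare_dish [(array([220., 282.,  23.,  24.]), 0.76)]
top 49.236464333283536 -0.0291972721061279 [0.414 0.063 1.317] [ 0.11  -0.011 -0.994]
culture_dish [(array([274., 219.,  17.,  24.]), 0.63), (array([221., 234.,  21.,  19.]), 0.58), (array([145., 210.,  15.,  21.]), 0.53)]
stage [(array([214., 229.,  99.,  87.]), 0.56)]
lever [(array([181., 204.,   6.,   5.]), 0.36)]
spindle []
vial_a [(array([284., 252.,  20.,  22.]), 0.64), (array([209., 196.,   6.,  10.]), 0.57), (array([193., 152.,   4.,  11.]), 0.57)]
spare_dish [(array([283., 253.,  19.,  21.]), 0.79)]
```

View pics/scene1.png

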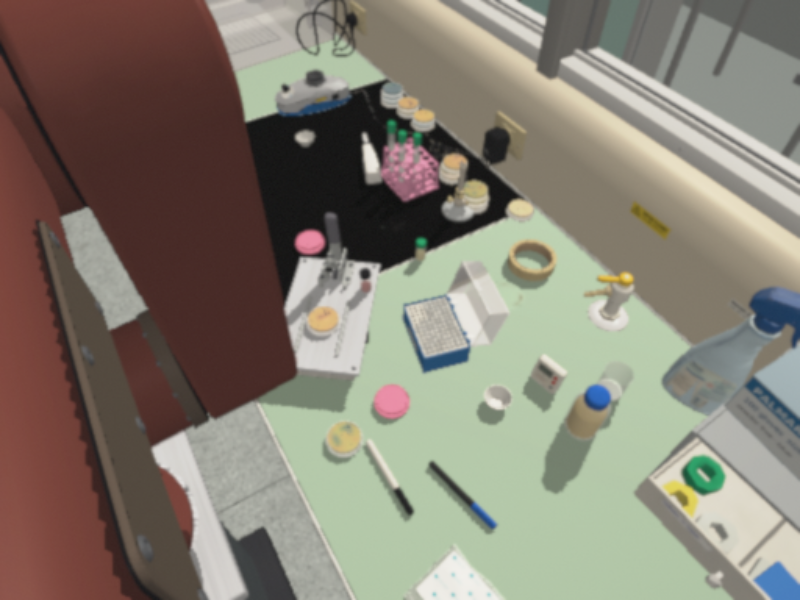

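View pics/top1.png

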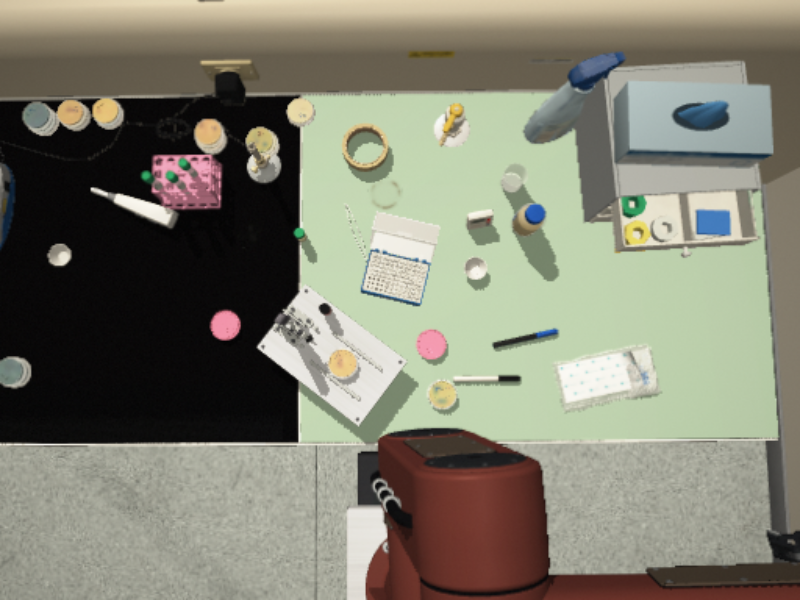

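The dish on the white platform is at scene (206,205) and top (219,232) in native pixels, orange under a clear lid. Possible mix-ups in top: pink dishes at (144,208) and (276,220), and the spare orange dish on the worktop at (283,253). I choose (219,232) because it lies between the rails, and fit the stage and check it in a crop.

```bash
cat > m1.py <<'E'
from h import *
from scipy.optimize import least_squares
np.set_printoptions(precision=4,suppress=True)
t=snap("top"); s=snap("scene")
k=512/800
ct=np.array([(308,287),(407,360),(360,424),(259,347)])*k
g=t["color"]; gray=cv2.cvtColor(g,cv2.COLOR_RGB2GRAY)
W=np.array([onz(t,c,0.05)[:2] for c in ct]); print(W, [np.linalg.norm(W[i]-W[(i+1)%4]) for i in range(4)])
# order: (+x,-y)?,(-x,-y),(-x,+y),(+x,+y)
P=np.array([[.125,-.078,.05],[-.125,-.078,.05],[-.125,.078,.05],[.125,.078,.05]])
c0=W.mean(0); d=W[0]-W[1]; yaw0=np.arctan2(d[1],d[0])
r=least_squares(lambda v:(proj(t,stage(*v)(P))-ct).ravel(),[*c0,yaw0]); print(r.x,r.fun)
np.save("st.npy",r.x); F=stage(*r.x)
def ov(p,f,box,z):
    x0,y0,x1,y1=box
    im=cv2.resize(p["color"][y0:y1,x0:x1],None,fx=z,fy=z,interpolation=cv2.INTER_CUBIC)
    def pl(Q,c,cl=True):
        q=((proj(p,F(Q))-[x0,y0]+.5)*z-.5); cv2.polylines(im,[np.int32(np.round(q*8))],cl,c,1,cv2.LINE_AA,3)
    pl(P,(255,0,0))
    for sg in(1,-1):
        pl([[-.095,sg*.0325,.055],[.025,sg*.0325,.055],[.025,sg*.0385,.055],[-.095,sg*.0385,.055]],(0,0,255))
        pl([[.056+.004*np.cos(a),sg*.022+.004*np.sin(a),.06] for a in np.linspace(0,6,12)],(0,200,0))
    pl([[.105,0,.082],[.105-.110*np.sin(.087),0,.082+.110*np.cos(.087)]],(255,0,255),False)
    pl([[.030+.03*np.cos(a),.03*np.sin(a),.065] for a in np.linspace(0,6.2,30)],(0,200,200))
    save(im,f)
ov(t,"ovt.png",(160,178,266,276),6); ov(s,"ovs.png",(175,130,255,245),5)
E
python3 m1.py
```

```text
[[0.581  0.2292]
 [0.4375 0.0373]
 [0.3165 0.1283]
 [0.4646 0.3236]] [np.float64(0.239570901623218), np.float64(0.1513669636285934), np.float64(0.245110753125885), np.float64(0.14979883345067038)]
[0.4501 0.1796 0.9207] [-0.876  -2.213   1.4648  0.3331  0.3065  1.425  -0.9262  0.3328]
```

View pics/ovt.png

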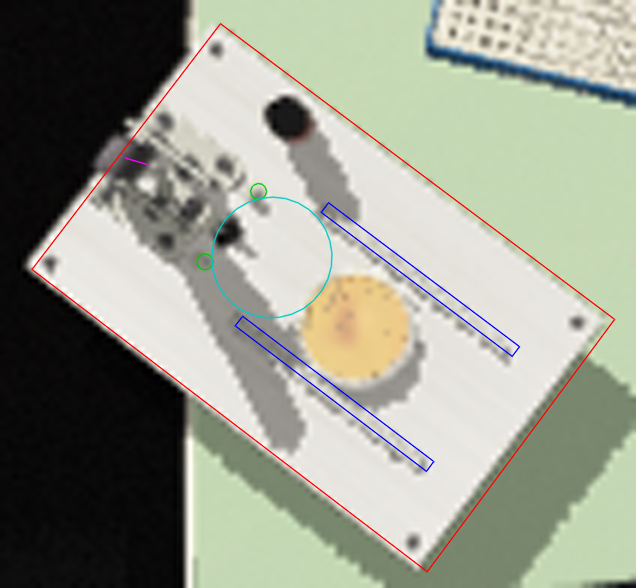

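View pics/ovs.png

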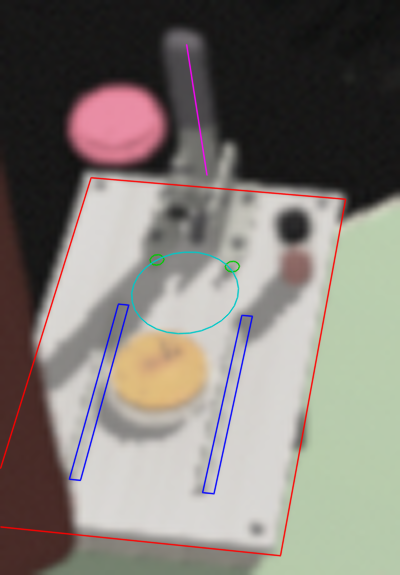

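The overlays match: platform outline, pins and lever line up, and the dark lines beside the rails are their shadows. The chosen dish, orange with a clear rim, lies between the rails at crop (356,327). The vial is well outside the rails.

```bash
cat >> h.py <<'E'
def inst(F_v,X):
    x,y,yaw=F_v; d=np.array(X,float)-[x,y,0]; c,s=np.cos(yaw),np.sin(yaw); return np.array([c*d[0]+s*d[1],-s*d[0]+c*d[1],d[2]])
def go(target_w, yaw=None, base=None):
    """shift/turn in move units from current measured pose to world target, tool down, tool-x yaw"""
    st=bot.read_state(); p=np.array(st["eef_pos"]); Rt=R.from_quat(st["eef_rot"])
    t=Rt.inv().apply(np.array(target_w)-p)/.5
    out=list(t)
    if yaw is not None:
        Rg=R.from_matrix(np.array([[np.cos(yaw),np.sin(yaw),0],[np.sin(yaw),-np.cos(yaw),0],[0,0,-1]]).T)
        out+=list((Rt.inv()*Rg).as_rotvec()/(np.pi/2))
    return np.round(out,4)
E
python3 - <<'E'
from h import *
np.set_printoptions(precision=4,suppress=True)
v=np.load("st.npy");F=stage(*v)
t=snap("top")
print("dish",inst(v,onz(t,(160+356/6,178+327/6),.065)),"vial",inst(v,onz(t,(160+289/6,178+118/6),.097)))
st=bot.read_state(); print(st["clock"],st["eef_pos"],R.from_quat(st["eef_rot"]).as_matrix(),st["wrist_force"],st["grip_width"])
for n,X,y in(("via",(.42,-.25,.25),v[2]-np.pi),("push start",F([-.085,0,.20]),v[2]-np.pi),("alt",F([-.085,0,.20]),v[2])):print(n,X,go(X,y))
E
```

```text
dish [-0.0265  0.0026  0.065 ] vial [ 0.0589 -0.0597  0.097 ]
0.85 [ 0.1611 -0.578   0.2483] [[ 0.9633  0.2685 -0.    ]
 [ 0.2685 -0.9633 -0.0001]
 [-0.      0.0001 -1.    ]] [-0.0278 -0.2752  0.3849] 0.08564182224801473
via (0.42, -0.25, 0.25) [ 0.675  -0.4929 -0.0034  0.0001 -0.0001  1.5869]
push start [0.3986 0.112  0.2   ] [ 0.8281 -1.2018  0.0965  0.0001 -0.0001  1.5869]
alt [0.3986 0.112  0.2   ] [ 0.8281 -1.2018  0.0965  0.0001  0.     -0.4131]
```

```bash
python3 -m inch '[[[0.675,-0.493,0,0,0,-0.413,255],[0.675,-0.493,0,0,0,-0.413,255],[0.675,-0.493,0,0,0,-0.413,255],[0.675,-0.493,0,0,0,-0.413,255],[0.675,-0.493,0,0,0,-0.413,255],[0.675,-0.493,0,0,0,-0.413,255],[0.675,-0.493,0,0,0,-0.413,255],[0.675,-0.493,0,0,0,-0.413,255],[0.675,-0.493,0,0,0,-0.413,255],[0.675,-0.493,0,0,0,-0.413,255],[0.675,-0.493,0,0,0,-0.413,255],[0.675,-0.493,0,0,0,-0.413,255]]]'
python3 - <<'E'
from h import *
v=np.load("st.npy");F=stage(*v)
print(bot.read_state()["joint_positions"],go(F([-.085,0,.20]),v[2]))
E
```

```text
clock: 2.05
eef_pos: [0.4195, -0.2508, 0.2483]
eef_rot: [0.896, 0.444, -0.0, 0.0]
wrist_force: [0.6, -0.5, -0.6]
grip_width: -0.0
finger_force: 0.0
[-8.06922620e-01 -2.36304943e-01 -2.29541296e-01  1.57751518e+00
 -3.47815453e-04  1.41519927e+00] [ 5.517e-01 -4.730e-01  9.630e-02 -0.000e+00  2.000e-04 -8.000e-04]
```

```bash
python3 -m inch '[[[0.55,-0.472,0.06,0,0,0,255],[0.55,-0.472,0.06,0,0,0,255],[0.55,-0.472,0.06,0,0,0,255],[0.55,-0.472,0.06,0,0,0,255],[0.55,-0.472,0.06,0,0,0,255],[0.55,-0.472,0.06,0,0,0,255],[0.55,-0.472,0.06,0,0,0,255],[0.55,-0.472,0.06,0,0,0,255],[0.55,-0.472,0.06,0,0,0,255],[0.55,-0.472,0.06,0,0,0,255],[0.55,-0.472,0.06,0,0,0,255]]]'
cat > m2.py <<'E'
from h import *
import sys
v=np.load("st.npy");F=stage(*v)
w=snap("wrist"); np.set_printoptions(precision=4,suppress=True)
im=cv2.resize(w["color"],(800,600)); z=800/512
def pl(Q,c,cl=True):
    cv2.polylines(im,[np.int32(np.round(((proj(w,F(Q))+.5)*z-.5)*8))],cl,c,1,cv2.LINE_AA,3)
pl([[.125,-.078,.05],[-.125,-.078,.05],[-.125,.078,.05],[.125,.078,.05]],(255,0,0))
for sg in(1,-1):
    pl([[-.095,sg*.0325,.055],[.025,sg*.0325,.055],[.025,sg*.0385,.055],[-.095,sg*.0385,.055]],(0,0,255))
    pl([[.056+.004*np.cos(a),sg*.022+.004*np.sin(a),.06] for a in np.linspace(0,6,12)],(0,200,0))
pl([[.030+.03*np.cos(a),.03*np.sin(a),.065] for a in np.linspace(0,6.2,30)],(0,200,200))
save(im,sys.argv[1])
print(bot.search_frame(w,"culture_dish")[:2], "tcp stage",inst(v,bot.read_state()["eef_pos"]))
import pickle; pickle.dump(w,open("w.pkl","wb"))
E
python3 m2.py w1.png
```

```text
clock: 3.15
eef_pos: [0.3991, 0.1104, 0.2183]
eef_rot: [0.896, 0.443, -0.0, 0.0]
wrist_force: [0.6, -0.1, -0.3]
grip_width: -0.0005
finger_force: 0.0
[{'extent': [252.0, 117.3, 58.7, 62.4], 'confidence': 0.92}, {'extent': [356.9, 206.7, 44.9, 45.7], 'confidence': 0.62}] tcp stage [-0.0859 -0.0012  0.2184]
```

View pics/w1.png

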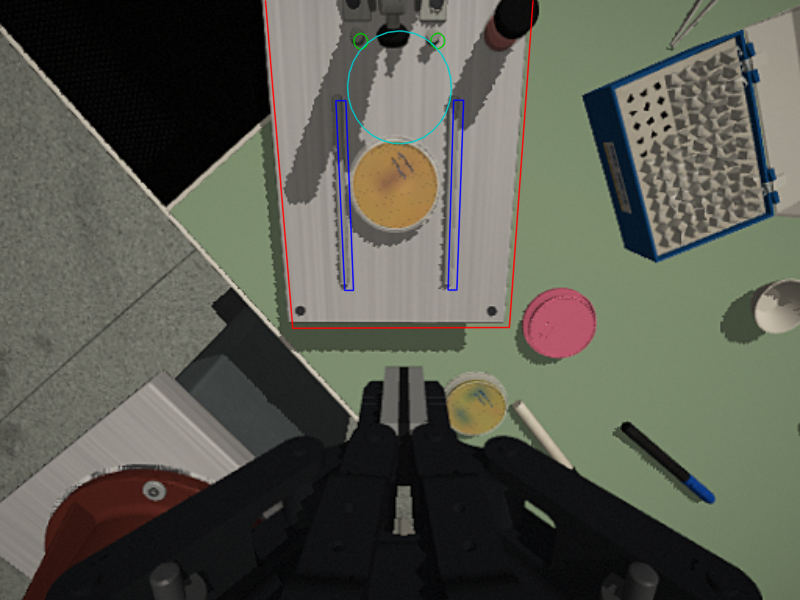

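The wrist view shows the dish at (395,183) between the rails, with its rear edge clear of the fingers, and the pins and pad near row 40. The model overlay is good to a few mm. Next I descend behind the dish.

```bash
python3 -m inch '[[[0,-0.002,0.1,0,0,0,255],[0,-0.002,0.19,0,0,0,255],[0,-0.002,0.25,0,0,0,255],[0,-0.002,0.28,0,0,0,255],[0,-0.002,0.288,0,0,0,255],[0,-0.002,0.288,0,0,0,255]]]'
python3 - <<'E'
from h import *
v=np.load("st.npy");import pickle
w=pickle.load(open("w.pkl","rb"))
print(inst(v,onz(w,(252.8,117.3),.063)),inst(v,bot.read_state()["eef_pos"]))
E
```

```text
clock: 3.85
eef_pos: [0.3984, 0.112, 0.0751]
eef_rot: [0.896, 0.444, 0.0, 0.0]
wrist_force: [0.1, -0.2, 1.0]
grip_width: -0.0001
finger_force: 0.0
[-0.02364275  0.00265937  0.063     ] [-0.08508745  0.00021051  0.07507321]
```

```bash
python3 -m inch '[[[0.016,-0.002,0.004,0,0,0,255],[0.03,-0.002,0.004,0,0,0,255],[0.04,-0.002,0.004,0,0,0,255],[0.05,-0.002,0.004,0,0,0,255],[0.06,-0.002,0.004,0,0,0,255],[0.07,-0.002,0.004,0,0,0,255],[0.08,-0.002,0.004,0,0,0,255],[0.09,-0.002,0.004,0,0,0,255],[0.1,-0.002,0.004,0,0,0,255],[0.11,-0.002,0.004,0,0,0,255],[0.12,-0.002,0.004,0,0,0,255],[0.124,-0.002,0.004,0,0,0,255]]]'; python3 m2.py w2.png
```

```text
clock: 5.05
eef_pos: [0.4349, 0.1627, 0.0723]
eef_rot: [0.896, 0.444, 0.0, 0.0]
wrist_force: [-0.7, 0.2, 0.7]
grip_width: -0.0
finger_force: 0.1
[{'extent': [415.4, 323.6, 54.5, 39.9], 'confidence': 0.83}, {'extent': [252.0, 181.9, 115.0, 108.2], 'confidence': 0.66}] tcp stage [-0.0229  0.0019  0.0722]
```

View pics/w2.png

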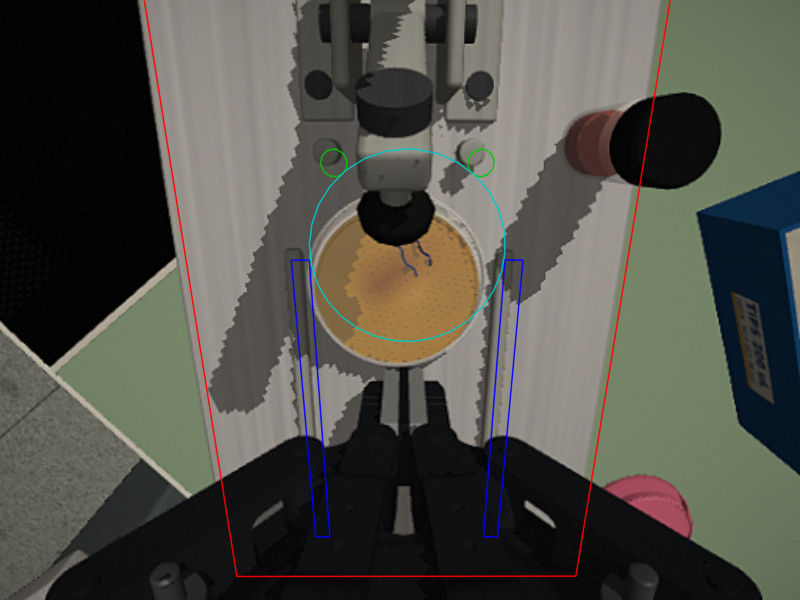

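The pins show at (328,150) and (471,150), about 4 mm beyond and 2 mm left of my overlay. The dish rim is touching the fingertips at (400,367). I correct the fit and push on gently.

```bash
python3 - <<'E'
from h import *
import pickle
v=np.load("st.npy"); w=pickle.load(open("w.pkl","rb")); k=.64
a=onz(w,(328*k,150*k),.06)[:2];b=onz(w,(471*k,150*k),.06)[:2]
d=a-b; yaw=np.arctan2(-d[0],d[1]); print(np.linalg.norm(d),yaw,v)
yawn=yaw if abs(yaw-v[2])<.03 else v[2]
yawn=v[2]+.5*(yawn-v[2])
m=(a+b)/2-.056*np.array([np.cos(yawn),np.sin(yawn)]); v=np.array([*m,yawn]);np.save("st.npy",v);print(v)
print(inst(v,onz(w,(398*k,282*k),.064)),inst(v,bot.read_state()["eef_pos"]))
E
python3 -m inch '[[[0.006,0,0,0,0,0,255],[0.012,0,0,0,0,0,255],[0.016,0,0,0,0,0,255],[0.02,0,0,0,0,0,255],[0.022,0,0,0,0,0,255],[0.022,0,0,0,0,0,255]]]'
```

```text
0.04246032283942503 0.9199118409245695 [0.45006975 0.17963707 0.92066834]
[0.45048398 0.1837311  0.92029009]
[0.01630687 0.00055276 0.064     ] [-0.0264177  -0.00024635  0.07221727]
clock: 5.75
eef_pos: [0.4413, 0.1712, 0.0723]
eef_rot: [0.896, 0.444, -0.0, 0.0]
wrist_force: [-0.2, -0.8, 0.1]
grip_width: 0.0003
finger_force: 0.0
```

```bash
python3 -m inch '[[[0.002,0,0,0,0,0,255],[0.003,0,0,0,0,0,255],[0.004,0,0,0,0,0,255],[0.004,0,0,0,0,0,255]]]';python3 -m inch '[[[0.0015,0,0,0,0,0,255],[0.003,0,0,0,0,0,255],[0.003,0,0,0,0,0,255]]]'
```

```text
clock: 6.15
eef_pos: [0.4425, 0.1727, 0.0723]
eef_rot: [0.896, 0.444, -0.0, 0.0]
wrist_force: [0.4, -0.5, 0.1]
grip_width: 0.0003
finger_force: 0.0
clock: 6.45
eef_pos: [0.4435, 0.174, 0.0723]
eef_rot: [0.896, 0.444, 0.0, 0.0]
wrist_force: [0.7, 0.5, -0.0]
grip_width: 0.0
finger_force: 0.0
```

```bash
python3 -m inch '[[[0.001,0,0,0,0,0,255],[0.002,0,0,0,0,0,255],[0.002,0,0,0,0,0,255]]]';python3 m2.py w3.png
```

```text
clock: 6.75
eef_pos: [0.444, 0.1747, 0.0723]
eef_rot: [0.896, 0.444, -0.0, 0.0]
wrist_force: [-0.1, 0.5, -0.4]
grip_width: -0.0002
finger_force: 0.0
[{'extent': [417.1, 329.2, 35.6, 23.7], 'confidence': 0.75}, {'extent': [253.2, 180.2, 113.1, 107.9], 'confidence': 0.56}] tcp stage [-0.0111 -0.0003  0.0723]
```

View pics/w3.png

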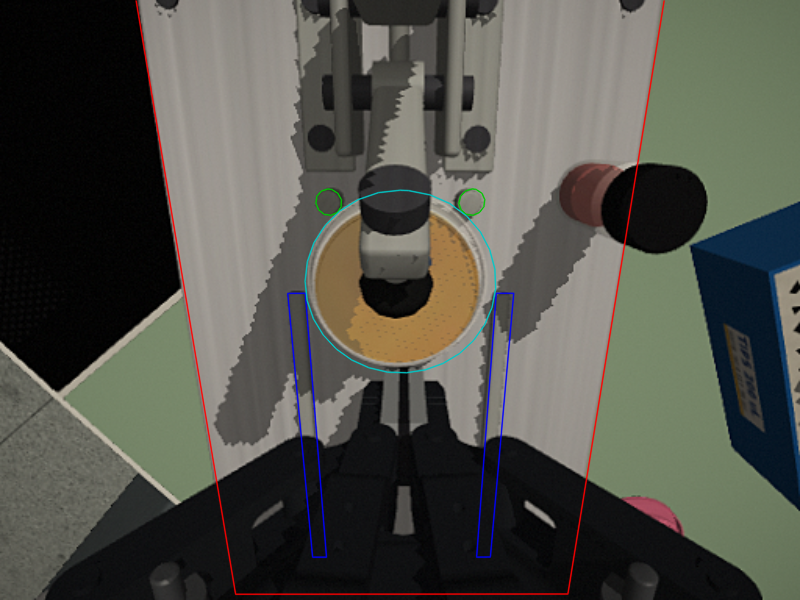

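The dish now nearly fills the home circle, and the pins at (328,202) and (471,202) match the model. I keep creeping forward until a force shows.

```bash
for i in 1; do python3 -m inch '[[[0.001,0,0,0,0,0,255],[0.002,0,0,0,0,0,255],[0.002,0,0,0,0,0,255]]]'; done; python3 -m inch '[[[0.001,0,0,0,0,0,255],[0.002,0,0,0,0,0,255],[0.002,0,0,0,0,0,255]]]'
```

```text
clock: 7.15
eef_pos: [0.4444, 0.175, 0.0722]
eef_rot: [0.896, 0.444, -0.001, 0.0]
wrist_force: [-2.5, -5.8, 1.8]
grip_width: 0.0001
finger_force: 2.6
clock: 7.45
eef_pos: [0.4447, 0.1752, 0.0722]
eef_rot: [0.896, 0.444, -0.001, 0.001]
wrist_force: [-4.2, -9.4, 3.6]
grip_width: -0.0003
finger_force: 4.9
```

```bash
python3 -m inch '[[[-0.004,0,0,0,0,0,255],[-0.01,0,0,0,0,0,255],[-0.02,0,0,0,0,0,255],[-0.02,0,0,0,0,0,255]]]'
cat > m3.py <<'E'
from h import *
import sys
v=np.load("st.npy");F=stage(*v); w=snap("wrist")
x0,y0,x1,y1=180,105,330,250; z=4
im=cv2.resize(w["color"][y0:y1,x0:x1],None,fx=z,fy=z,interpolation=cv2.INTER_CUBIC)
def pl(Q,c): cv2.polylines(im,[np.int32(np.round(((proj(w,F(Q))-[x0,y0]+.5)*z-.5)*8))],True,c,1,cv2.LINE_AA,3)
A=np.linspace(0,6.22,50)
for sg in(1,-1): pl([[.056+.004*np.cos(a),sg*.022+.004*np.sin(a),.06] for a in A],(0,200,0))
pl([[.030+.03*np.cos(a),.03*np.sin(a),.065] for a in A],(0,200,200))
save(im,sys.argv[1]); print(inst(v,bot.read_state()["eef_pos"]))
E
python3 m3.py w4.png
```

```text
clock: 7.85
eef_pos: [0.4389, 0.1681, 0.0722]
eef_rot: [0.896, 0.444, 0.0, -0.0]
wrist_force: [-0.8, 0.2, -0.2]
grip_width: -0.0001
finger_force: 0.0
[-0.01923645 -0.00030374  0.07230489]
```

View pics/w4.png

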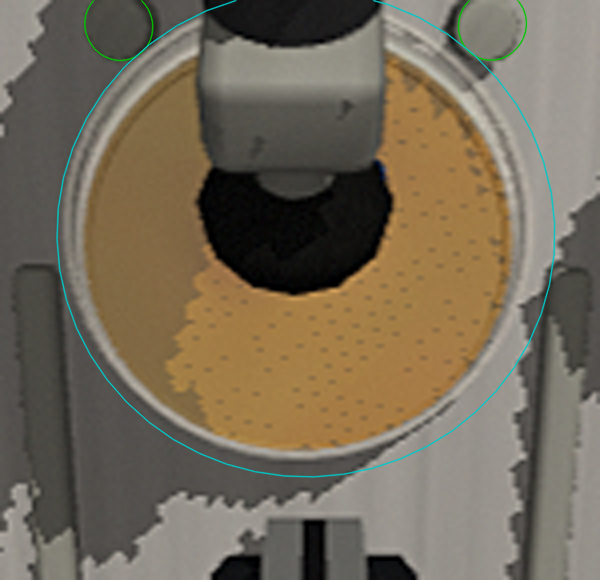

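The crop shows the dish (centre about column 295) sitting about 1.2 mm left of the pin and rail mid-line (305). It touches the left pin at (125,50) and leaves a small gap at the right pin (490,30). I push again from slightly left of centre and drag to the right, so it seats on both pins.

```bash
python3 -m inch '[[[0,-0.01,0,0,0,0,255],[0.01,-0.01,0,0,0,0,255],[0.016,-0.01,0,0,0,0,255],[0.019,-0.01,0,0,0,0,255],[0.02,-0.008,0,0,0,0,255],[0.02,-0.005,0,0,0,0,255],[0.021,-0.002,0,0,0,0,255],[0.021,0.0,0,0,0,0,255],[0.022,0.002,0,0,0,0,255],[0.022,0.002,0,0,0,0,255]]]'
python3 - <<'E'
from h import *
print(inst(np.load("st.npy"),bot.read_state()["eef_pos"]))
E
```

```text
clock: 8.9
eef_pos: [0.4439, 0.1757, 0.071]
eef_rot: [0.896, 0.444, -0.003, -0.0]
wrist_force: [-11.6, -7.5, 3.9]
grip_width: 0.0003
finger_force: 6.2
[-0.01033942  0.00037171  0.07103883]
```

```bash
python3 -m inch '[[[-0.004,0,0,0,0,0,255],[-0.01,0,0,0,0,0,255],[-0.022,0,0,0,0,0,255],[-0.022,0,0,0,0,0,255]]]'; python3 m3.py w5.png
```

```text
clock: 9.3
eef_pos: [0.4399, 0.1674, 0.0724]
eef_rot: [0.896, 0.444, 0.0, 0.0]
wrist_force: [-0.5, 0.3, -0.2]
grip_width: 0.0001
finger_force: 0.0
[-0.01914588 -0.00153954  0.07246421]
```

View pics/w5.png

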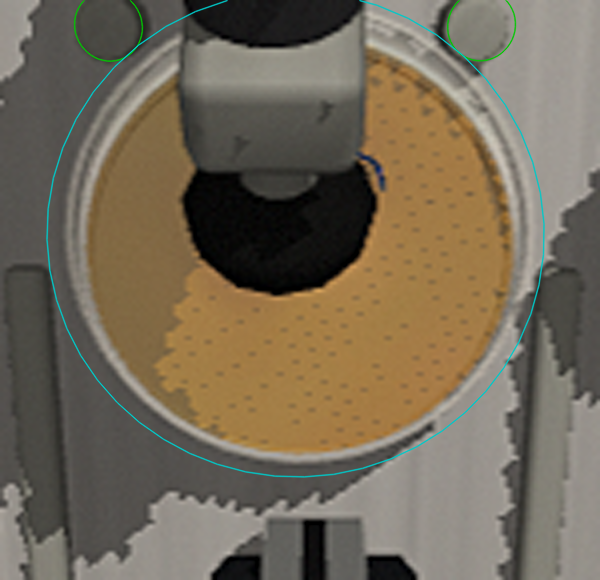

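Now the pin mid-line is at column 295 and the dish at about 298, so it is nearly centred with the right pin touching. One more light push, with a small wiggle, settles it on both.

```bash
python3 -m inch '[[[0.008,-0.003,0,0,0,0,255],[0.015,-0.003,0,0,0,0,255],[0.018,-0.003,0,0,0,0,255],[0.02,-0.003,0,0,0,0,255],[0.02,-0.006,0,0,0,0,255],[0.02,-0.002,0,0,0,0,255],[0.02,-0.005,0,0,0,0,255],[0.02,-0.003,0,0,0,0,255],[0.021,-0.004,0,0,0,0,255],[0.021,-0.004,0,0,0,0,255]]]'; python3 -m inch '[[[-0.002,0,0,0,0,0,255],[-0.006,0,0,0,0,0,255],[-0.021,0.003,0,0,0,0,255],[-0.021,0.003,0,0,0,0,255]]]'; python3 m3.py w6.png
python3 - <<'E'
import cv2,numpy as np
for f in("w4","w5","w6"):
    im=cv2.imread(f"pics/{f}.png"); hsv=cv2.cvtColor(im,cv2.COLOR_BGR2HSV)
    m=((hsv[...,0]>8)&(hsv[...,0]<28)&(hsv[...,1]>95)&(hsv[...,2]>60)).astype(np.uint8)
    n,l,s,c=cv2.connectedComponentsWithStats(m); i=1+np.argmax(s[1:,4]); mm=l==i
    # agar outline: leftmost/rightmost per row, bottom
    pts=[]
    for r in range(80,452,3):
        xs=np.where(mm[r])[0]
        if len(xs)>50: pts+= [(xs[0],r),(xs[-1],r)]
    e=cv2.fitEllipse(np.array(pts,np.float32)); print(f,np.round(e[0],1),np.round(e[1],1))
E
```

```text
clock: 10.35
eef_pos: [0.4433, 0.1766, 0.0717]
eef_rot: [0.896, 0.444, -0.002, 0.0]
wrist_force: [-8.2, -6.9, 3.6]
grip_width: -0.0002
finger_force: 5.0
clock: 10.75
eef_pos: [0.4395, 0.1676, 0.0723]
eef_rot: [0.896, 0.444, 0.0, 0.0]
wrist_force: [-0.0, 0.0, -0.8]
grip_width: 0.0001
finger_force: 0.0
[-0.01926818 -0.0010579   0.07238932]
w4 [297.5 240.9] [416.6 425.3]
w5 [299.7 245.2] [414.6 424.3]
w6 [295.9 238.6] [416.2 425.3]
```

View pics/w6.png

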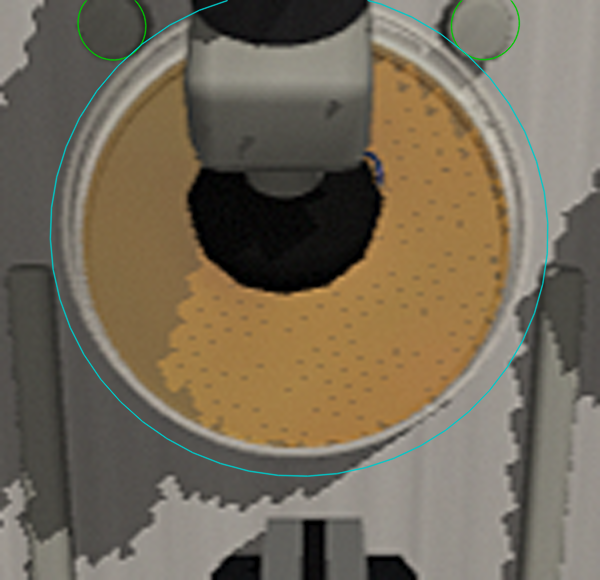

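The dish moved to its deepest position (centre row 238.6, against 240.9 and 245.2 before), and the offset geometry puts it within about 0.1 mm of centre, touching both pins. Next I rise and move over the raised clamp arm to the lever.

```bash
python3 -m inch '[[[-0.03,-0.002,-0.02,0,0,0,255],[-0.03,-0.002,-0.1,0,0,0,255],[-0.03,-0.002,-0.18,0,0,0,255],[-0.03,-0.002,-0.23,0,0,0,255],[-0.03,-0.002,-0.23,0,0,0,255],[0.03,-0.002,-0.23,0,0,0,255],[0.09,-0.002,-0.23,0,0,0,255],[0.12,-0.002,-0.23,0,0,0,255],[0.15,-0.002,-0.23,0,0,0,255],[0.15,-0.002,-0.23,0,0,0,255]]]'
python3 - <<'E'
from h import *
v=np.load("st.npy");print(inst(v,bot.read_state()["eef_pos"]))
w=snap("wrist");save(cv2.resize(w["color"],(800,600)),"w7.png")
E
```

```text
clock: 11.8
eef_pos: [0.4844, 0.2292, 0.1862]
eef_rot: [0.896, 0.445, -0.0, -0.0]
wrist_force: [-0.3, 0.4, 0.2]
grip_width: -0.0001
finger_force: 0.0
[0.05675913 0.00051943 0.1861708 ]
```

View pics/w7.png

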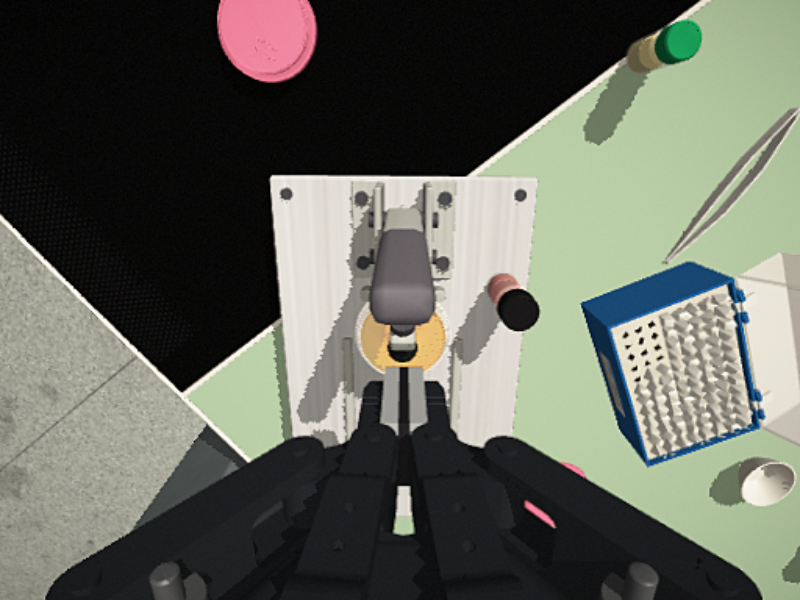

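The fingers (404,370) are lined up behind the lever grip (403,300), with the dish undisturbed. I now push the lever over along its arc.

```bash
python3 -m inch '[[[0.03,0,0,0,0,0,255],[0.044,0,0,0,0,0,255],[0.06,0,0,0,0,0,255],[0.086,0,0,0,0,0,255],[0.112,0,0.003,0,0,0,255],[0.138,0,0.012,0,0,0,255],[0.162,0,0.021,0,0,0,255],[0.162,0,0.021,0,0,0,255]]]'; python3 -m inch '[[[0.022,0,0.017,0,0,0,255],[0.042,0,0.034,0,0,0,255],[0.052,0,0.049,0,0,0,255],[0.062,0,0.063,0,0,0,255],[0.071,0,0.079,0,0,0,255],[0.071,0,0.079,0,0,0,255]]]';  python3 -m inch '[[[0,0,-0.06,0,0,0,255],[0,0,-0.14,0,0,0,255],[0,0,-0.18,0,0,0,255],[-0.08,0,-0.22,0,0,0,255],[-0.16,0,-0.22,0,0,0,255],[-0.24,0,-0.22,0,0,0,255],[-0.3,0,-0.22,0,0,0,255],[-0.36,0,-0.22,0,0,0,255],[-0.4,0,-0.22,0,0,0,255],[-0.44,0,-0.22,0,0,0,255],[-0.44,0,-0.22,0,0,0,255]]]'
python3 - <<'E'
from h import *
w=snap("wrist");s=snap("scene")
a=cv2.resize(w["color"],(512,384));b=cv2.resize(s["color"][120:260,160:270],(302,384),interpolation=cv2.INTER_CUBIC)
save(np.hstack([a,b])[:, :800],"w8.png")
E
```

```text
clock: 12.65
eef_pos: [0.5335, 0.2928, 0.1766]
eef_rot: [0.896, 0.444, -0.0, 0.0]
wrist_force: [-2.2, -3.6, 5.8]
grip_width: -0.0
finger_force: 3.1
clock: 13.25
eef_pos: [0.554, 0.321, 0.1355]
eef_rot: [0.896, 0.444, -0.001, -0.0]
wrist_force: [-1.0, -1.1, -0.4]
grip_width: 0.0001
finger_force: 0.0
clock: 14.35
eef_pos: [0.4207, 0.1447, 0.2478]
eef_rot: [0.896, 0.444, 0.0, 0.0]
wrist_force: [0.7, -0.2, 0.3]
grip_width: 0.0001
finger_force: 0.0
```

View pics/w8.png

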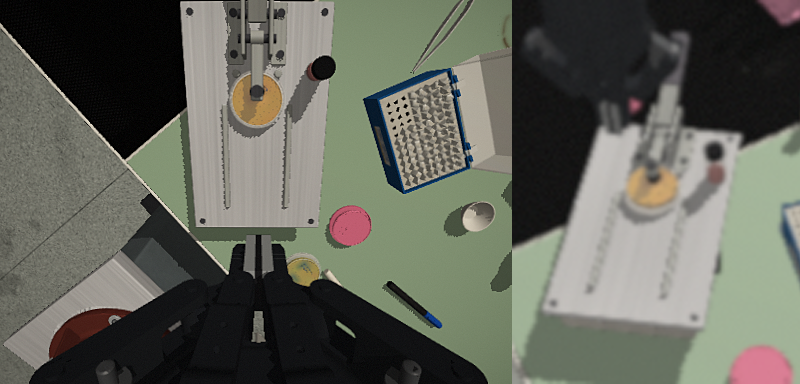

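The clamp arm is level with its pad on the lid at (257,92). The dish sits against the pins, the lever is down, the vial still stands, and the hand is clear.

```bash
python3 -c "
from cell import bot
print(bot.job_done())"
```

```text
the job is handed in; nothing more can be done
None
```

I pushed the dish home against both stop pins with the fingertips, snapped the clamp lever over so the pad holds the lid, and handed the job in at about 14.5 s of the 48 s allowed; the hand is clear and nothing round about appears to have moved.

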